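# Gauge flanged bushings on a swing-out pin and sort them

### The arm

A 7-joint arm with a two-finger parallel gripper is mounted at the origin on a cart in front of the work surface, level with it; the furniture and walls round the work are solid. World frame = base frame: x ahead of the robot, y to its left, z up, the work surface at z = 0. Lengths are in mm, angles in rad, forces in N, time in s.
With the tool pointing down it reaches from about 425 to 950 mm from the base axis. Payload 4.7 kg.
Tool frame: the origin (TCP) lies midway between the tips of the shut fingers; the grasp point (between the pads) lies 19 mm behind it; z points along the fingers, y is the line along which they close (so a half turn about z gives the same grasp; the last joint's range is limited). The gripper opens to 85 mm and grips with 20 to 120 N. Pads are 22 mm wide; open, the fingers measure 114 mm over their backs; the gripper's body (76 mm by 85 mm) begins 54 mm behind the grasp point. The pads swing forward as they close: fully open they stand 13 mm farther back than shut.
Start: joints at [-1.342, 0.469, -0.049, 1.532, 0.024, 1.141, -0.082], TCP at [172.052, 652.722, 231.335] pointing down, gripper open.
Joint ranges: [-2.59, 2.59], [-0.33, 1.99], [-1.39, 1.29], [0.1, 2.45], [-1.04, 4.18], [0.21, 1.99], [-2.66, 2.66]. Speed limits (rad/s): [2.57, 2.57, 3.14, 3.14, 3.14, 3.14, 3.14].

### API

Orientations are given as a unit quaternion [x, y, z, w].
In Python, from bench import env, capture, get_calibration, workorder gives the robot as it stands.
- The arm moves only by the tool servo_tool, never from a script. Its argument "steps" is one flat list of numbers, 7 for each row, row after row: the shift along the world's x, y, z in mm, then the turn, a rotation vector about the world's x, y, z in rad, then the opening, from 0 (shut) to 1 (fully open). A call has 1 to 12 rows; each row is the pose to reach, as a shift and turn from the pose commanded when the call began; what a row does not reach only later rows make up. A row lasts 1/10 s, in which the tool goes at most 50 mm and 8.59 degrees, less where a joint would pass 70% of its speed; a pose out of reach is approached as far as the arm can. A call with a gripper value outside its range is refused whole. The fingers move at their own pace and stop on an object; "newtons" is the grip in N (left out, the last holds). Time passes only in rows, so rows that repeat a pose let the fingers close. It gives the time, the measured TCP pose, the force, the opening and the grip force at its end, in the units of the state.
- env.get_state(): the state, without advancing time (a new reading comes with each control period).
- capture(name): name is "scene" or "top" or "wrist"; returns the picture (480x640x3 uint8, blue, green, red); there is no depth.
- get_calibration(name): a dict with "fx", "fy", "cx", "cy" (pixels), "xyz" and "attitude" of the camera in the world; the wrist camera has in their place "mount" (4x4, takes a point from camera to tool coordinates, whose origin is the TCP and whose axes are the flange's). Camera axes: x right, y down, z forward; pixel columns grow to the right and rows downward; lengths in mm; the calibration is good to about 2 mm. A picture is of the moment at which its call begins: read the wrist's pose just before it. get_calibration takes no time and is no camera call.
- workorder.finish_job(): hands the job in; it is judged then, once.
The state is a dict: "t": time; "q": joint angles; "qvel": joint speeds; "tau": joint torques, N m; "eef_pos": TCP position; "tcp_rot": TCP orientation; "ft_force": force on the tool from outside, world axes, zero at the start; "moment": the same for the moment, N m; "finger_gap": finger opening in mm; "finger_force": force on a finger pad.
Only numpy, scipy, OpenCV 4.12 (cv2) and the standard library are available. Lean on these libraries where they do the work, as an engineer would, in place of code of your own. Each camera call takes 0.05 s, during which the arm holds its last target. There are 200 camera calls.

### The job

Turn the black knob of the gauge stand anticlockwise until the gauge pin has swung out from under its hood and the sprung plunger drops into the notch of the cam. Then try every steel bushing on the pin, flange down, working from the shortest to the longest: one that slides right down on to the arm is good and goes into the rectangular tray, one that stops on the pin's nose is a reject and goes into the round dish. When all are sorted turn the knob back until the pin is home under its hood, and leave the other things on the table where they are.

Things in the scene. Friction and masses are not known exactly. Their poses are not given: they have to be found in the camera images.
- gauge_stand: Fixed grey gauge stand. Origin under the knob's axis at table height, z up. Base plate 118 x 150 mm, 14 mm thick, from x -56 to 62 and y -70 to 80 mm. A grey hood plate (56 x 40 mm, top 86 mm above the table, underside 80 mm) on a post covers the pin when stowed; its middle is 66 mm from the knob's axis, at 0.92 rad from x towards y. The plunger and its aluminium guide (up to 32 mm high) are on the -y side.
- index_arm (a joint): Angle of knob, notched cam and pin arm, which turn as one; rad, grows anticlockwise seen from above. 0 = stowed against its stop, pin in the middle under the hood; 1.30 = the plunger sits in the notch and holds the arm; stop at 1.45. From about 1.15 the plunger pulls it in. Turning needs about 0.05 N m, pulling out of the notch about 0.3 N m. It starts at 0 to 0.2.
- plunger (a joint): Travel of the sprung plunger towards the knob's axis, m: about 0 while it rides on the cam's rim, about 0.0048 when it has dropped into the notch.
- knob_grip (a point): Point on the knob's axis, 64 mm above the table, to grip the knob. Its frame turns with the arm: x points from the knob's axis to the gauge pin, z up. The knob is an upright black bar 44 mm long, 12 mm thick, its top 72 mm and its foot 46 mm above the table; the bar's length lies at -0.82 rad from this x (so the line to squeeze it along lies at +0.75 rad from x).
- pin_tip (a point): Top of the upright steel gauge pin, 73 mm above the table, 62 mm from the knob's axis; z up. Pin 12 mm thick, 36 mm long, the last 10 mm tapered to 3 mm. A good bushing slides down to the arm (a round boss 40 mm wide, its top 37 mm above the table, 36 mm below this point); a tight one stops with its foot about 9 mm below this point.
- tray: Fixed white rectangular tray for good bushings, 90 (x) x 110 (y) mm outside, 18 mm high, walls and floor 4 mm thick. Origin at the middle of its underside.
- tray_in (a point): Middle of the tray's inner floor.
- dish: Fixed white round dish for rejects, 104 mm outside, 18 mm high, wall and floor 4 mm thick. Origin at the middle of its underside.
- dish_in (a point): Middle of the dish's inner floor.
- bushing_1: Steel flanged bushing, 30 mm tall, standing on its flange (38 mm wide, 4 mm thick); above it a tube 26 mm wide to grip. Mouth 14 mm wide; the bore at the flange is either wide enough for the pin (1 mm play all round) or too tight, which only trying it on the pin tells. Origin at the middle of the flange's underside, z along the bore. 60 g, give or take. In each start only some of the four bushings are there.
- bushing_2: Steel flanged bushing, 38 mm tall, standing on its flange (38 mm wide, 4 mm thick); above it a tube 26 mm wide to grip. Mouth 14 mm wide; the bore at the flange is either wide enough for the pin (1 mm play all round) or too tight, which only trying it on the pin tells. Origin at the middle of the flange's underside, z along the bore. 70 g, give or take. In each start only some of the four bushings are there.
- bushing_3: Steel flanged bushing, 46 mm tall, standing on its flange (38 mm wide, 4 mm thick); above it a tube 26 mm wide to grip. Mouth 14 mm wide; the bore at the flange is either wide enough for the pin (1 mm play all round) or too tight, which only trying it on the pin tells. Origin at the middle of the flange's underside, z along the bore. 80 g, give or take. In each start only some of the four bushings are there.
- bushing_4: Steel flanged bushing, 54 mm tall, standing on its flange (38 mm wide, 4 mm thick); above it a tube 26 mm wide to grip. Mouth 14 mm wide; the bore at the flange is either wide enough for the pin (1 mm play all round) or too tight, which only trying it on the pin tells. Origin at the middle of the flange's underside, z along the bore. 90 g, give or take. In each start only some of the four bushings are there.
- marker_black: Bystander: black marker pen 134 mm long; leave it alone. Origin at the middle of its underside.
- reagent_amber: Bystander: brown bottle with black cap, 111 mm tall; leave it alone. Origin at the middle of its underside.
- beaker: Bystander: clear beaker 70 mm tall; leave it alone. Origin at the middle of its underside.
- tape_white: Bystander: roll of white tape 60 mm across; leave it alone. Origin at the middle of its underside.
- screwdriver: Bystander: red-handled screwdriver 156 mm long; leave it alone. Origin at the middle of its underside.
- usb_stick: Bystander: memory stick 53 mm long; leave it alone. Origin at the middle of its underside.

How it is judged (in metres and radians):
On the way, in this order (a step that is already met when the one before it is completed fails the run):
1. the pin is swung out and the plunger has dropped into the notch (value of joint index_arm between 1.24 and 1.36 rad and value of joint plunger above 0.003 m), for 0.2 s.
2. the 30 mm bushing is tried on the swung-out pin, upright: it bears on the nose (horizontal distance between bushing_1 and pin_tip below 0.004 m and angle between bushing_1's own z axis and vertical below 0.15 rad and z of bushing_1 in the frame of pin_tip below -0.005 m and contact force between bushing_1 and index_arm above 0.2 N), for 0.1 s.
3. the 38 mm bushing is tried on the swung-out pin, upright: it is down on the arm (horizontal distance between bushing_2 and pin_tip below 0.004 m and angle between bushing_2's own z axis and vertical below 0.15 rad and z of bushing_2 in the frame of pin_tip below -0.033 m), for 0.1 s.
4. the 46 mm bushing is tried on the swung-out pin, upright: it bears on the nose (horizontal distance between bushing_3 and pin_tip below 0.004 m and angle between bushing_3's own z axis and vertical below 0.15 rad and z of bushing_3 in the frame of pin_tip below -0.005 m and contact force between bushing_3 and index_arm above 0.2 N), for 0.1 s.
5. the 54 mm bushing is tried on the swung-out pin, upright: it is down on the arm (horizontal distance between bushing_4 and pin_tip below 0.004 m and angle between bushing_4's own z axis and vertical below 0.15 rad and z of bushing_4 in the frame of pin_tip below -0.033 m), for 0.1 s.
At the end, for the whole second after the job is handed in: Every bushing there is lies at rest in the right container, its foot within the walls (bushings that went down on the pin in the rectangular tray, those that stopped on its nose in the round dish), and the knob is turned back to within 0.15 rad of its stowed stop (horizontal distance between each of bushing_1, bushing_3 and dish_in below 0.05 m and z of each of bushing_1, bushing_3 in the frame of dish_in below 0.03 m and linear speed of each of bushing_1, bushing_2, bushing_3, bushing_4 below 0.02 m/s and x of bushing_2 in the frame of tray_in between -0.043 and 0.043 m and y of bushing_2 in the frame of tray_in between -0.053 and 0.053 m and z of each of bushing_2, bushing_4 in the frame of tray_in below 0.03 m and x of bushing_4 in the frame of tray_in between -0.043 and 0.043 m and y of bushing_4 in the frame of tray_in between -0.053 and 0.053 m and value of joint index_arm below 0.15 rad); the robot touches nothing.
It fails at once if a bystander is shifted by more than 3 cm (distance of any of marker_black, reagent_amber, beaker, tape_white, screwdriver, usb_stick from where it was at the start of the episode above 0.03 m).
Of bushing_1, bushing_2, bushing_3, bushing_4 only 3 to 4 are there at a start; the rules pass over those that are not, and their reading is None.
At some moment in a run one of bushing_1, bushing_2, bushing_3, bushing_4 may be knocked a few centimetres aside while the robot is not near it.
It also fails if it takes over 210 s, if anything falls off the work surface, if the arm or the gripper's body presses on something with over 40 N, if the wrist force passes 120 N, or if a joint passes its speed limit or range.

## Working session

There is one attempt and no reset: what is moved stays moved. The work goes in short steps, Python scripts to look and compute and a tool call to move; the robot and the scene stay as the last step left them, time stands still between calls to the robot, and variables do not carry over. Pictures are saved under pics/ and viewed, at most 16 in all, crops included, and the job is handed in when it is done.

Besides the shell and the picture viewer there is one more tool, called after "Request:" by a JSON object that holds its "fn" and its "kwargs". servo_tool: Moves the arm, as the interface text tells. Its arguments: {"type":"object","properties":{"steps":{"type":"array"},"newtons":{"type":"number"}},"required":["steps"]}

```bash
mkdir -p pics; ls; python3 - <<'E'
from bench import env,capture,get_calibration
import cv2
s=env.get_state();print(s['t'],s['eef_pos'],s['tcp_rot'],s['finger_gap'])
for n in('top','scene'):
    cv2.imwrite(f'pics/{n}0.png',capture(n));print(n,get_calibration(n))
print(get_calibration('wrist'))
E
```

```text
pics
0.0 [171.93319518 652.1313077  230.24646988] [ 1.28542651e-01  9.91703491e-01 -9.81635618e-04 -9.89341804e-05] 85.42590031654333
top {'fx': 490.8479865276623, 'fy': 490.8479865276623, 'cx': 320.24943222514224, 'cy': 240.41791029496815, 'xyz': array([ 470.80125297,   20.00472915, 1259.68763063]), 'attitude': array([-0.70069806,  0.7101749 , -0.04603276,  0.05054534])}
scene {'fx': 620.7554983536535, 'fy': 620.7554983536535, 'cx': 322.55540202889694, 'cy': 237.13128678024603, 'xyz': array([-591.64210694, -685.45089691,  782.53372579]), 'attitude': array([ 0.7428233 , -0.40985015,  0.26574369, -0.45783915])}
{'fx': 400.52103970912293, 'fy': 400.52103970912293, 'cx': 320.58808610707405, 'cy': 235.44457723522373, 'mount': array([[ 9.04542213e-04, -9.66252522e-01, -2.57595118e-01,
         6.49778088e+01],
       [ 9.99999136e-01,  1.11977883e-03, -6.88862759e-04,
         1.09632660e-01],
       [ 9.54064937e-04, -2.57594272e-01,  9.66252700e-01,
        -1.42617332e+02],
       [ 0.00000000e+00,  0.00000000e+00,  0.00000000e+00,
         1.00000000e+00]])}
```

View pics/top0.png

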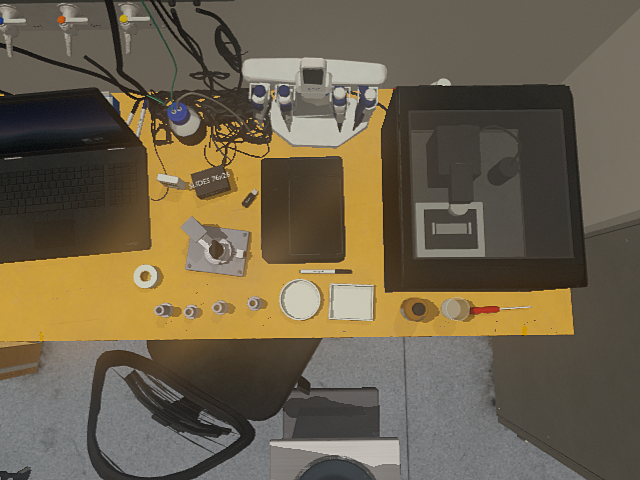

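View pics/scene0.png

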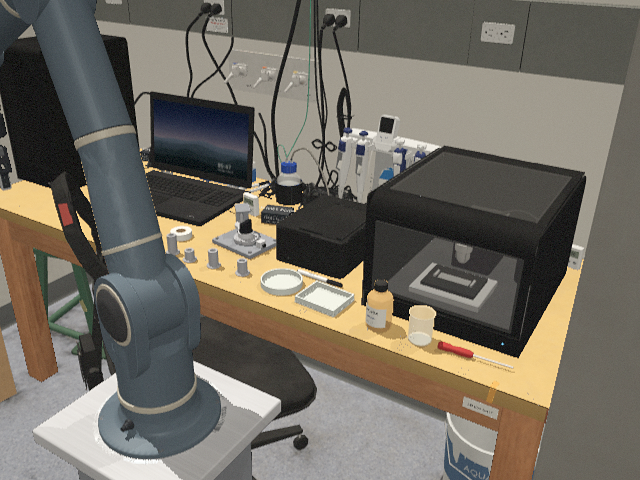

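Top view: four bushings at about (164,310), (191,312), (219,307) and (254,303), dish (300,300), tray (352,302), stand (217,250) with its hood to the upper left. I'll enlarge the area and cast rays.

```bash
cat > h.py <<'E'
import numpy as np,cv2
from scipy.spatial.transform import Rotation as R
from bench import env,capture,get_calibration
def cam(n,s=None):
    c=get_calibration(n)
    if n!='wrist': return c,R.from_quat(c['attitude']).as_matrix(),np.array(c['xyz'])
    s=s or env.get_state(); T=R.from_quat(s['tcp_rot']).as_matrix(); M=c['mount']
    return c,T@M[:3,:3],T@M[:3,3]+np.array(s['eef_pos'])
def ray(n,uv,z,C=None):
    c,A,p=C or cam(n)
    d=A@np.array([(uv[0]-c['cx'])/c['fx'],(uv[1]-c['cy'])/c['fy'],1])
    return p+d*(z-p[2])/d[2]
def proj(n,P,C=None):
    c,A,p=C or cam(n); q=A.T@(np.array(P)-p)
    return np.array([c['fx']*q[0]/q[2]+c['cx'],c['fy']*q[1]/q[2]+c['cy']])
E
python3 - <<'E'
from h import *
for n,uv,z in [('b',(164,310),30),('b',(191,312),30),('b',(219,307),30),('b',(254,303),30),('dish',(300,300),18),('tray',(352,302),18),('standbase',(218,251),14)]:
    print(n,uv,ray('top',uv,z).round())
t=cv2.imread('pics/top0.png');s=cv2.imread('pics/scene0.png')
a=cv2.resize(t[205:330,125:285],(768,600),interpolation=3)
b=cv2.resize(s[195:315,150:310],(800,600),interpolation=3)
cv2.imwrite('pics/a.png',a);cv2.imwrite('pics/b.png',b)
# image-based: tray/dish by white mask
E
```

```text
b (164, 310) [471. 417.  30.]
b (191, 312) [465. 350.  30.]
b (219, 307) [476. 281.  30.]
b (254, 303) [485. 194.  30.]
dish (300, 300) [491.  80.  18.]
tray (352, 302) [485. -51.  18.]
standbase (218, 251) [619. 289.  14.]
```

View pics/a.png

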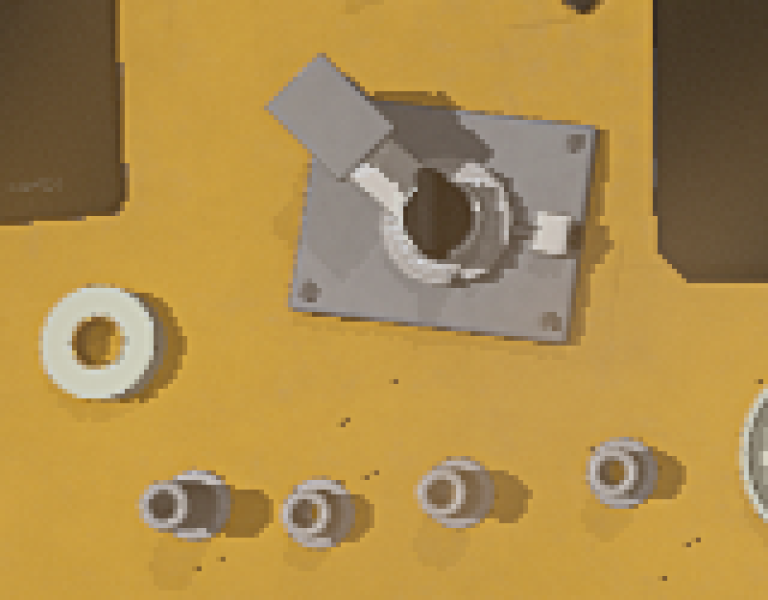

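View pics/b.png

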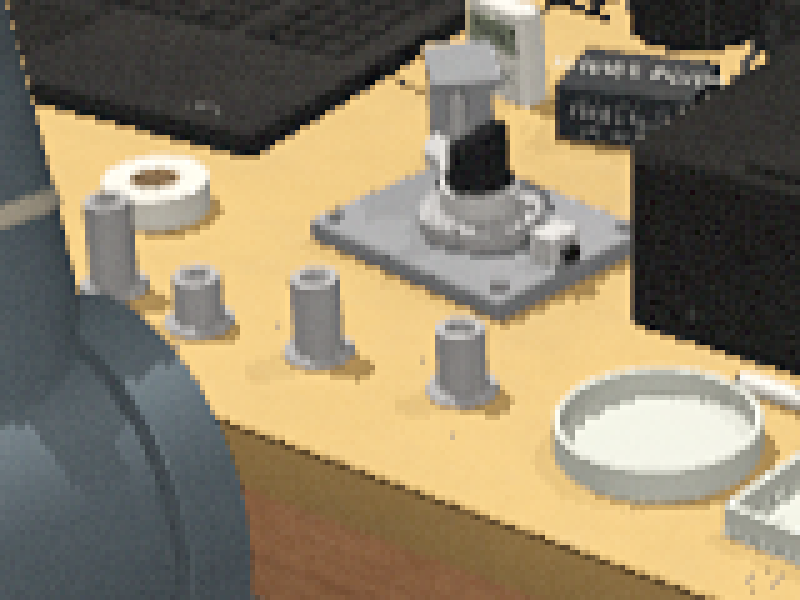

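Heights in the crop, left to right: 54, 30, 46 and 38 mm, so all four bushings are there. Next I'll measure the stand's corners and the flange centres.

```bash
python3 - <<'E'
from h import *
z=lambda u,v:(125+(u+.5)/4.8-.5,205+(v+.5)/4.8-.5)
P=np.array([ray('top',z(*p),14)[:2] for p in [(600,128),(572,342),(290,310)]])
M=np.array([(62,-70),(-56,-70),(-56,80.)])
mc,pc=M.mean(0),P.mean(0);H=(M-mc).T@(P-pc);U,S,V=np.linalg.svd(H);Rm=V.T@U.T
print('sides',np.linalg.norm(P[0]-P[1]),np.linalg.norm(P[1]-P[2]));yaw=np.arctan2(Rm[1,0],Rm[0,0]);o=pc-Rm@mc
print('stand',o.round(1),yaw)
for a in(0,1.3):print('pin',a,o+62*np.array([np.cos(yaw+.92+a),np.sin(yaw+.92+a)]))
print('hood',ray('top',z(329,117),86), o+66*np.array([np.cos(yaw+.92),np.sin(yaw+.92)]))
for n,p,h in [(4,(200,505),4),(1,(321,514),4),(3,(463,492),4),(2,(623,474),4)]:print(n,ray('top',z(*p),h).round(1))
for n,p,h in [(4,(162,504),54),(1,(306,514),30),(3,(443,492),46),(2,(613,471),38)]:print(n,'top',ray('top',z(*p),h).round(1))
t=cv2.imread('pics/top0.png');h=cv2.cvtColor(t,cv2.COLOR_BGR2HSV)
m=((h[...,1]<40)&(h[...,2]>150)).astype(np.uint8);m[:270]=0;m[330:]=0
for c in cv2.findContours(m,0,2)[0]:
    if cv2.contourArea(c)>400:
        r=cv2.minAreaRect(c);print(r,ray('top',r[0],18).round(1))
E
```

```text
sides 115.25147941620013 151.09956550191566
stand [617.7 285.1] -0.13205797324908333
pin 0 [661.41183639 329.10001621]
pin 1.3 [587.03001399 339.04051424]
hood [664.59485311 334.44509762  86.        ] [664.23305924 331.93562931]
4 [471.2 420.1   4. ]
1 [465.7 355.9   4. ]
3 [476.2 280.9   4. ]
2 [484.5 196.3   4. ]
4 top [471.9 423.5  54. ]
1 top [465.9 356.7  30. ]
3 top [476.2 282.4  46. ]
2 top [485.8 196.7  38. ]
((350.8070983886719, 301.75164794921875), (43.410858154296875, 35.785396575927734), 1.6365771293640137) [485.2 -47.8  18. ]
((299.5, 299.0), (40.0, 39.0), 90.0) [493.8  80.9  18. ]
```

Request:
{"fn": "servo_tool", "kwargs": {"steps": [446,-367,-31,0,0,0.29,0.5,446,-367,-31,0,0,0.29,0.5,446,-367,-31,0,0,0.29,0.5,446,-367,-31,0,0,0.29,0.5,446,-367,-31,0,0,0.29,0.5,446,-367,-31,0,0,0.29,0.5,446,-367,-31,0,0,0.29,0.5,446,-367,-31,0,0,0.29,0.5,446,-367,-31,0,0,0.29,0.5,446,-367,-31,0,0,0.29,0.5,446,-367,-31,0,0,0.29,0.5,446,-367,-31,0,0,0.29,0.5], "newtons": 40}}

```text
t: 1.3
eef_pos: [621.2, 280.6, 199.5]
tcp_rot: [-0.013, 1.0, -0.001, 0.0]
ft_force: [-0.2, -0.6, -0.1]
finger_gap: 42.7
finger_force: 0.0
```

Request:
{"fn": "servo_tool", "kwargs": {"steps": [0,0,0,0,0,0,0.4,0,0,0,0,0,0,0.4,0,0,0,0,0,0,0.4,0,0,0,0,0,0,0.4]}}

```text
t: 1.7
eef_pos: [616.7, 287.7, 200.4]
tcp_rot: [-0.018, 1.0, 0.0, -0.0]
ft_force: [-0.1, 0.6, 0.6]
finger_gap: 34.0
finger_force: 0.0
```

```bash
python3 - <<'E'
from h import *
s=env.get_state();print(s['eef_pos'],s['tcp_rot'],s['finger_gap'],s['ft_force'])
im=capture('wrist');cv2.imwrite('pics/w1.png',im)
C=cam('wrist',s)
g=cv2.cvtColor(im,cv2.COLOR_BGR2HSV)[...,2];m=(g<50).astype(np.uint8)
for c in cv2.findContours(m,0,2)[0]:
    if cv2.contourArea(c)>300:
        r=cv2.minAreaRect(c);print(r,ray('wrist',r[0],72,C).round(1))
print(proj('wrist',(617.7,285.1,72),C))
E
```

```text
[616.65422768 287.74013561 200.3906462 ] [-1.77134167e-02  9.99842927e-01  4.73223800e-04 -3.64051432e-04] 33.97459555224187 [-0.10873448  0.60285685  0.55257171]
((319.5, 320.5), (317.0, 639.0), 90.0) [689.1 289.6  72. ]
[316.70271299 226.86771715]
```

View pics/w1.png

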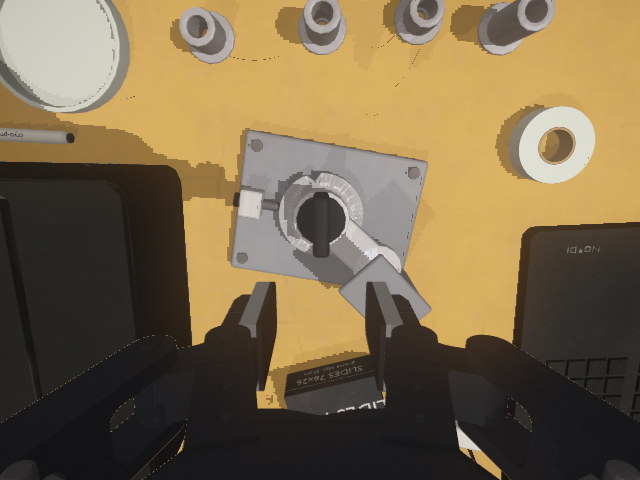

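The wrist view shows the knob bar at about (320,224), nearly vertical in the image (so along world x), with the base corners at (247,129), (428,160) and (232,265).

```bash
python3 - <<'E'
from h import *
s=env.get_state();C=cam('wrist',s)
im=cv2.imread('pics/w1.png')
g=im.max(2)[185:262,290:352]
for v in range(0,77,6):print(185+v,''.join('%4d'%x for x in g[v,::3]))
P=np.array([ray('wrist',p,14,C)[:2] for p in [(232,265),(247,129),(428,160)]])
M=np.array([(62,-70),(-56,-70),(-56,80.)])
mc,pc=M.mean(0),P.mean(0);H=(M-mc).T@(P-pc);U,S,V=np.linalg.svd(H);Rm=V.T@U.T
print('sides',np.linalg.norm(P[0]-P[1]),np.linalg.norm(P[1]-P[2]));yaw=np.arctan2(Rm[1,0],Rm[0,0]);o=pc-Rm@mc
print('stand',o.round(1),yaw)
for p in[(320,192),(320,257),(320,224)]:print(ray('wrist',p,72,C).round(1))
E
```

```text
185  107 126 123 122 130 126 109 109 176 178 189 188 212 211 176 182 189 174 196 188 199
191  123 124 125 129 113 111 113 121 119 100 114  98 116 111 144 175 190 178 203 176 174
197  123 131 128 120 121 150 133  91  52  52  52  52  54  84 200 208 146 171 179 201 203
203  125 129 121 146 131  54  54  54  55  60  63  67  64  54  63  64  87 207 138 175 178
209  129 124 148  62  53  54  52  53  54  59  62  66  63  54  62  62  65  65 212 171 178
215  135 128 146  52  51  53  52  52  54  59  63  66  63  54  61  61  64  65  66 220 180
221  132 141 101  53  52  53  51  51  54  60  62  65  63  55  60  60  64  64  66 213 202
227  126 136 156  54  53  53  52  52  54  59  64  65  62  55  60  60  64  62  84 203 216
233  122 126 134 146  54  52  52  52  54  60  63  67  63  55  60  63  63 178 159 212 216
239  184 180 192 186 168 148  60  52  53  61  64  66  63  56  62 145 149 142 144 144 208
245  160 171 185 183 178 182 205 137  55  61  65  67  65  92 144 142 144 143 144 141 141
251  160 113 106 105 123 133 125 125  56  62  65  68  65  89 133 144 144 144 145 143 144
257  159 157 104 105 104 104 105 104 104  68  69  68  75 103 104 104 129 142 144 145 145
sides 115.47149351147243 147.42855683785862
stand [617.8 288.4] -0.12835730913110457
[593.5 286.2  72. ]
[639.9 287.9  72. ]
[615.9 287.   72. ]
```

Request:
{"fn": "servo_tool", "kwargs": {"steps": [0,0,-40,0,0,0,0.4,0,0,-80,0,0,0,0.4,0,0,-110,0,0,0,0.4,0,0,-110,0,0,0,0.4,0,0,-110,0,0,0,0.4,0,0,-110,0,0,0,0.4]}}

```text
t: 2.35
eef_pos: [619.4, 286.8, 92.8]
tcp_rot: [-0.016, 1.0, 0.001, 0.002]
ft_force: [0.2, 0.5, -0.1]
finger_gap: 34.1
finger_force: 0.0
```

Request:
{"fn": "servo_tool", "kwargs": {"steps": [0,1,-20,0,0,0,0.4,0,1,-41,0,0,0,0.4,0,1,-41,0,0,0,0.4,0,1,-41,0,0,0,0,0,1,-41,0,0,0,0,0,1,-41,0,0,0,0,0,1,-41,0,0,0,0,0,1,-41,0,0,0,0,0,1,-41,0,0,0,0], "newtons": 40}}

```text
t: 3.25
eef_pos: [619.3, 288.0, 51.6]
tcp_rot: [-0.016, 1.0, 0.001, 0.002]
ft_force: [-0.9, 1.3, 6.7]
finger_gap: 11.1
finger_force: 42.6
```

Request:
{"fn": "servo_tool", "kwargs": {"steps": [0,0,1,0,0,0.11,0,0,0,1,0,0,0.22,0,0,0,1,0,0,0.33,0,0,0,1,0,0,0.44,0,0,0,1,0,0,0.55,0,0,0,1,0,0,0.66,0,0,0,1,0,0,0.77,0,0,0,1,0,0,0.88,0,0,0,1,0,0,0.99,0,0,0,1,0,0,1.1,0,0,0,1,0,0,1.1,0,0,0,1,0,0,1.1,0]}}

```text
t: 4.45
eef_pos: [619.1, 288.4, 51.6]
tcp_rot: [-0.536, 0.844, 0.0, 0.002]
ft_force: [1.0, 4.0, 4.3]
finger_gap: 11.2
finger_force: 42.3
```

Request:
{"fn": "servo_tool", "kwargs": {"steps": [0,0,0,0,0,0.07,0,0,0,0,0,0,0.14,0,0,0,0,0,0,0.14,0,0,0,0,0,0,0.14,0,0,0,0,0,0,0.14,0]}}

```text
t: 4.95
eef_pos: [619.0, 288.4, 51.6]
tcp_rot: [-0.593, 0.805, 0.0, 0.002]
ft_force: [2.2, 5.9, 5.6]
finger_gap: 11.1
finger_force: 42.5
```

```bash
python3 - <<'E'
from h import *
s=env.get_state();y=R.from_quat(s['tcp_rot']).as_matrix()[:,1]
print(s['eef_pos'],np.arctan2(y[1],y[0])%np.pi,s['finger_gap'],s['ft_force'],s['moment'],s['q'])
im=capture('wrist');cv2.imwrite('pics/w2.png',im)
E
```

```text
[618.95898326 288.39289816  51.59802181] 2.84026338779296 11.060568354383488 [2.20338472 5.9092329  5.60448034] [ 1.07226747 -0.29013355 -0.04538438] [-0.30400658  0.67837731 -0.28499068  1.64967331  0.23694915  0.84390193
  2.15353409]
```

Request:
{"fn": "servo_tool", "kwargs": {"steps": [0,0,0,0,0,0,0.4,0,0,0,0,0,0,0.4,0,0,0,0,0,0,0.4,0,0,40,0,0,0,0.4,0,0,80,0,0,0,0.4,-50,0,110,0,0,-0.15,0.4,-50,0,140,0,0,-0.3,0.4,-50,0,140,0,0,-0.45,0.4,-50,0,140,0,0,-0.6,0.4,-50,0,140,0,0,-0.75,0.4,-50,0,140,0,0,-0.9,0.4,-50,0,140,0,0,-1.05,0.4]}}

```text
t: 6.2
eef_pos: [567.6, 285.6, 189.7]
tcp_rot: [-0.107, 0.994, -0.001, -0.001]
ft_force: [0.1, -0.7, 0.3]
finger_gap: 34.2
finger_force: 0.0
```

Request:
{"fn": "servo_tool", "kwargs": {"steps": [0,0,0,0,0,-0.15,0.4,0,0,0,0,0,-0.22,0.4,0,0,0,0,0,-0.22,0.4,0,0,0,0,0,-0.22,0.4]}}

```text
t: 6.6
eef_pos: [567.8, 286.2, 189.9]
tcp_rot: [-0.002, 1.0, -0.0, -0.0]
ft_force: [0.3, 0.2, 0.7]
finger_gap: 33.7
finger_force: 0.0
```

```bash
python3 - <<'E'
from h import *
s=env.get_state();print(s['eef_pos'],s['tcp_rot'],s['t'])
im=capture('wrist');cv2.imwrite('pics/w3.png',im)
np.save('s3.npy',np.r_[s['eef_pos'],s['tcp_rot']])
C=cam('wrist',s)
print(proj('wrist',(587,341,73),C),proj('wrist',(587,341,37),C),proj('wrist',(618,288,72),C))
E
```

```text
[567.78585133 286.20237943 189.93257117] [-1.56063233e-03  9.99998577e-01 -4.32904485e-04 -4.71694539e-04] 6.6
[401.30452307 257.3191178 ] [392.23829948 242.80624942] [323.12776801 298.58147856]
```

View pics/w3.png

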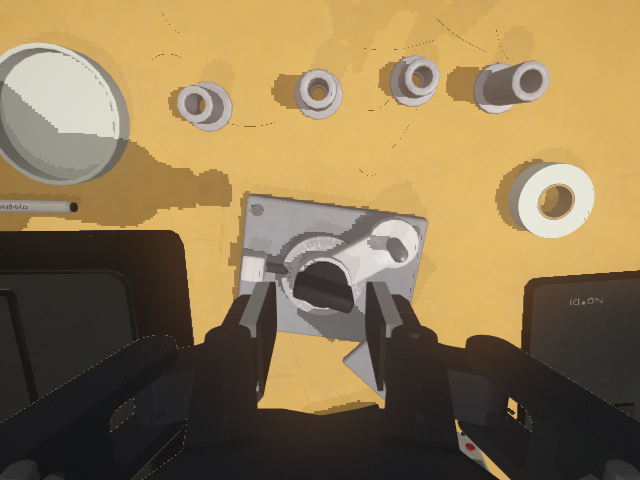

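The pin is swung out at about (400,250) with the plunger rod reaching into the cam. Now an enlarged look at pin and bushings.

```bash
python3 - <<'E'
from h import *
im=cv2.imread('pics/w3.png')
a=cv2.resize(im[200:290,355:445],(560,560),interpolation=3)
b=cv2.resize(im[240:290,250:290],(200,250),interpolation=3)
o=np.zeros((560,780,3),np.uint8);o[:,:560]=a;o[:250,570:770]=b
cv2.imwrite('pics/c3.png',o)
E
```

```text
(no output)
```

View pics/c3.png

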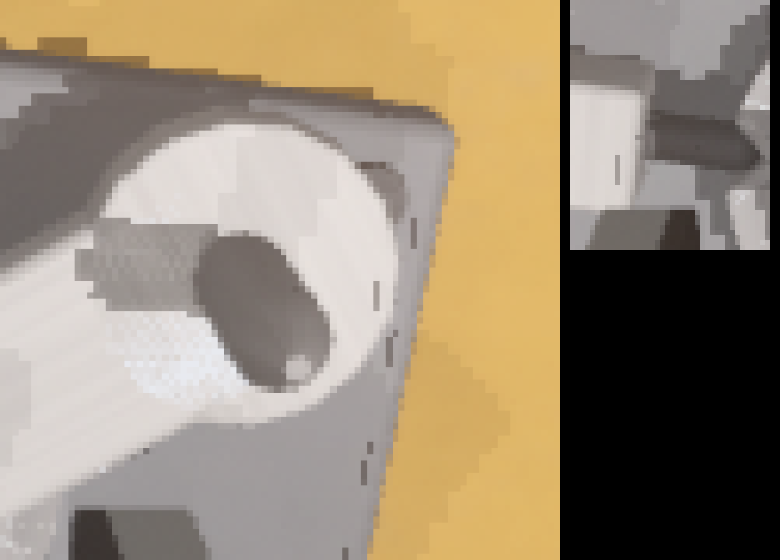

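```bash
python3 - <<'E'
from h import *
v=np.load('s3.npy');C=cam('wrist',{'eef_pos':v[:3],'tcp_rot':v[3:]})
print('pin tip',ray('wrist',(402.5,258.2),73,C),'boss',ray('wrist',(394.2,243.2),37,C))
im=cv2.imread('pics/w3.png');h=cv2.cvtColor(im,cv2.COLOR_BGR2HSV)
m=((h[...,1]<75)&(h[...,2]>60)).astype(np.uint8);m[150:]=0;m[:,:150]=0
m=cv2.morphologyEx(m,cv2.MORPH_OPEN,np.ones((3,3)))
gr=cv2.cvtColor(im,cv2.COLOR_BGR2GRAY)
guess={2:(202,104,38),1:(318,92,30),3:(421,78,46),4:(530,81,54)}
for c in cv2.findContours(m,0,2)[0]:
    if cv2.contourArea(c)>300:print(cv2.boundingRect(c))
for n,(u,w,z) in guess.items():
    r=13/ (C[2][2]-z)*400
    q=cv2.HoughCircles(cv2.resize(gr[w-40:w+40,u-40:u+40],None,fx=4,fy=4,interpolation=2),3,1.5,20,param1=120,param2=0.3,minRadius=int(r*3.5),maxRadius=int(r*4.4)) if w>=40 else None
    rf=19/(C[2][2]-4)*400
    p=None if q is None else (u-40+q[0][0][0]/4,w-40+q[0][0][1]/4)
    print(n,'guess',ray('wrist',(u,w),z,C).round(1),p,None if p is None else ray('wrist',p,z,C).round(1))
out=cv2.resize(im[30:140,165:565],(800,220),interpolation=3);cv2.imwrite('pics/d3.png',out)
E
```

```text
pin tip [587.62558867 341.84846902  73.        ] boss [587.30730908 342.52045859  37.        ]
(177, 82, 55, 49)
(295, 69, 48, 50)
(474, 61, 76, 53)
(390, 55, 50, 52)
2 guess [486.3 202.6  38. ] (np.float32(193.3125), np.float32(105.0625)) [487.  196.4  38. ]
1 guess [477.3 283.7  30. ] (np.float32(317.9375), np.float32(90.4375)) [476.3 283.7  30. ]
3 guess [469.5 352.9  46. ] (np.float32(422.8125), np.float32(77.5625)) [469.3 354.1  46. ]
4 guess [472.  422.2  54. ] (np.float32(528.4375), np.float32(84.3125)) [474.1 421.5  54. ]
```

View pics/d3.png

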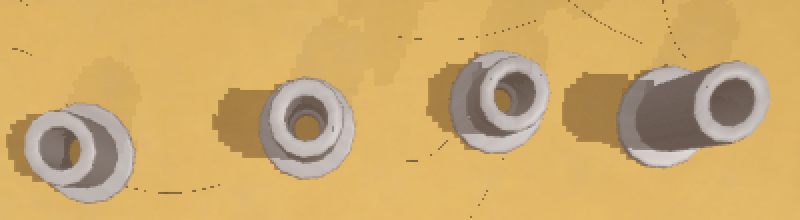

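```bash
python3 - <<'E'
from h import *
v=np.load('s3.npy');C=cam('wrist',{'eef_pos':v[:3],'tcp_rot':v[3:]})
f=lambda u,w:(165+(u+.5)/2-.5,30+(w+.5)/2-.5)
for n,mo,fl,z in [(2,(60,148),(84.5,153),38),(3,(306,118),(306.5,130),46),(1,(515,92),(499,102),30),(4,(732,102),(662,117),54)]:
    print(n,'mouth',ray('wrist',f(*mo),z,C).round(1),'flange',ray('wrist',f(*fl),4,C).round(1))
E
```

```text
2 mouth [486.1 197.5  38. ] flange [486.  196.7   4. ]
3 mouth [476.6 283.7  46. ] flange [477.1 283.5   4. ]
1 mouth [466.2 357.4  30. ] flange [466.7 357.6   4. ]
4 mouth [471.9 422.7  54. ] flange [471.9 420.9   4. ]
```

Request:
{"fn": "servo_tool", "kwargs": {"steps": [-50,35,-40,0,0,0,0.5,-101.5,71,-80,0,0,0,0.5,-101.5,71,-120,0,0,0,0.5,-101.5,71,-120,0,0,0,0.5,-101.5,71,-150,0,0,0,0.5,-101.5,71,-183,0,0,0,0.5,-101.5,71,-183,0,0,0,0.5,-101.5,71,-183,0,0,0,0.2,-101.5,71,-183,0,0,0,0.2,-101.5,71,-183,0,0,0,0.2,-101.5,71,-183,0,0,0,0.2], "newtons": 30}}

```text
t: 7.75
eef_pos: [467.1, 358.2, 8.5]
tcp_rot: [-0.001, 1.0, 0.001, 0.001]
ft_force: [-0.4, -0.4, -0.9]
finger_gap: 24.9
finger_force: 29.5
```

Request:
{"fn": "servo_tool", "kwargs": {"steps": [0,0,45,0,0,0,0.2,0,0,93,0,0,0,0.2,45,-6,93,0,0,0,0.2,90,-12,93,0,0,0,0.2,121,-15.7,93,0,0,0,0.2,121,-15.7,93,0,0,0,0.2,121,-15.7,93,0,0,0,0.2]}}

```text
t: 8.45
eef_pos: [587.7, 341.5, 100.4]
tcp_rot: [-0.0, 1.0, 0.0, -0.0]
ft_force: [-0.1, 0.5, -1.5]
finger_gap: 24.7
finger_force: 29.8
```

```bash
python3 - <<'E'
from h import *
s=env.get_state();print(s['eef_pos'],s['tcp_rot'],s['ft_force'])
im=capture('scene');C=cam('scene')
print(proj('scene',(587.5,342,73)))
u,v=proj('scene',(587.5,342,73)).astype(int)
w=capture('wrist')
o=np.zeros((600,800,3),np.uint8);o[:400,:400]=cv2.resize(im[v-40:v+40,u-40:u+40],(400,400),interpolation=2)
o[:400,400:]=w[80:480,120:520]
cv2.imwrite('pics/e.png',o[:400])
E
```

```text
[587.73088932 341.54182901 100.38118009] [-4.67344502e-04  9.99999868e-01  8.15621651e-05 -1.95551478e-04] [-0.0651542   0.47709211 -1.46983247]
[222.57166751 220.50324873]
```

View pics/e.png

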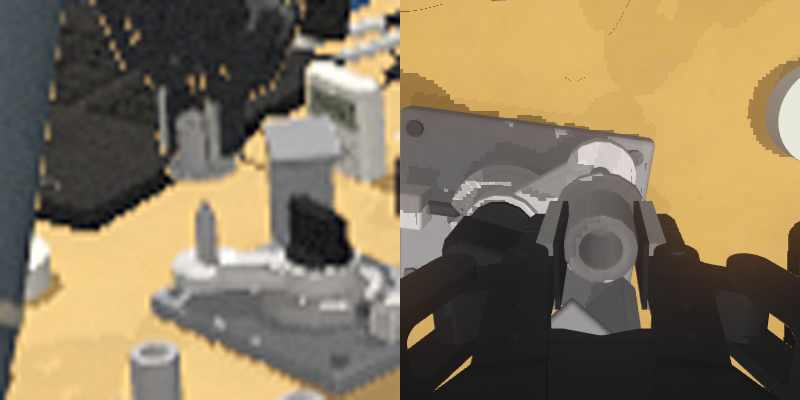

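The bushing is held upright and sits directly over the pin (crop column 205 for both). Lowering it on to the nose.

Request:
{"fn": "servo_tool", "kwargs": {"steps": [0,0,-12,0,0,0,0.2,0,0,-20,0,0,0,0.2,0,0,-25,0,0,0,0.2,0,0,-27,0,0,0,0.2,0,0,-29,0,0,0,0.2,0,0,-29,0,0,0,0.2]}}

```text
t: 9.15
eef_pos: [588.2, 342.0, 72.1]
tcp_rot: [-0.001, 1.0, 0.0, 0.001]
ft_force: [0.8, -0.5, 3.0]
finger_gap: 24.5
finger_force: 30.1
```

Request:
{"fn": "servo_tool", "kwargs": {"steps": [0,0,-1,0,0,0,0.2,0,0,-2,0,0,0,0.2,0,0,-2,0,0,0,0.2,0,0,-2,0,0,0,0.2,0,0,-2,0,0,0,0.2]}}

```text
t: 9.65
eef_pos: [588.7, 342.4, 71.6]
tcp_rot: [-0.001, 1.0, 0.001, 0.001]
ft_force: [-1.2, -1.7, 10.8]
finger_gap: 24.6
finger_force: 30.8
```

The 30 mm bushing stops on the nose, so it is a reject. Carrying it to the dish.

Request:
{"fn": "servo_tool", "kwargs": {"steps": [0,0,45,0,0,0,0.2,-20,-45,45,0,0,0,0.2,-39,-90,45,0,0,0,0.2,-58,-135,45,0,0,0,0.2,-77,-180,45,0,0,0,0.2,-96,-225,30,0,0,0,0.2,-110.5,-261,0,0,0,0,0.2,-110.5,-261,-30,0,0,0,0.2,-110.5,-261,-30,0,0,0,0.2]}}

```text
t: 10.55
eef_pos: [473.5, 79.3, 36.6]
tcp_rot: [-0.0, 1.0, -0.001, -0.004]
ft_force: [-0.9, -0.6, -0.2]
finger_gap: 24.5
finger_force: 29.9
```

```bash
python3 - <<'E'
from h import *
s=env.get_state();print(s['eef_pos'],s['ft_force'],s['finger_gap'])
w=capture('wrist');cv2.imwrite('pics/f.png',w)
C=cam('wrist',s);print(proj('wrist',(494,81,18),C),proj('wrist',(477,81,4),C))
E
```

```text
[473.46802035  79.3211965   36.55937536] [-0.90008046 -0.59935857 -0.24354443] 24.51858039215031
[324.43248684 328.60090122] [324.35256344 281.20253126]
```

View pics/f.png

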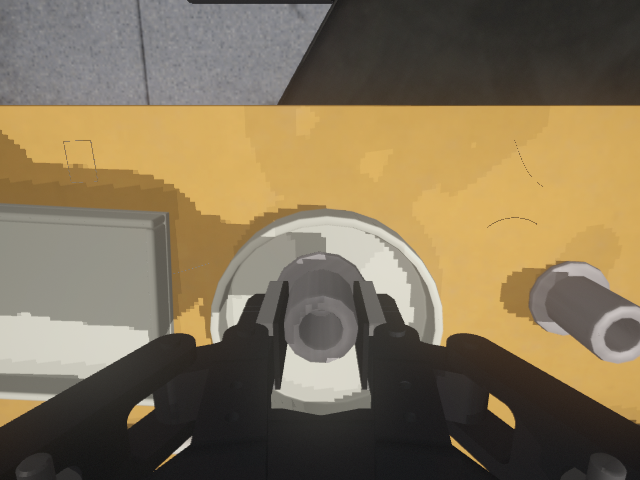

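The held bushing sits within the dish rim (rim edges at columns 210 and 443, bushing at 320). Lowering and releasing.

Request:
{"fn": "servo_tool", "kwargs": {"steps": [0,0,-15,0,0,0,0.2,0,0,-24,0,0,0,0.2,0,0,-27,0,0,0,0.2,0,0,-27,0,0,0,0.2,0,0,-27,0,0,0,0.38,0,0,-27,0,0,0,0.38,0,0,-27,0,0,0,0.38,0,0,10,0,0,0,0.38,0,0,55,0,0,0,0.38,0,35,100,0,0,0,0.5,0,80,120,0,0,0,0.5,0,80,120,0,0,0,0.5]}}

```text
t: 11.8
eef_pos: [478.8, 167.8, 163.6]
tcp_rot: [-0.005, 1.0, 0.003, 0.004]
ft_force: [-0.1, 0.6, 0.0]
finger_gap: 42.9
finger_force: 0.0
```

```bash
cat >> h.py <<'E'
def find(im,C,h,near,rad=70):
    "bushing centre: low-saturation blob; fit its foot contact via mouth circle and flange bbox"
    hs=cv2.cvtColor(im,cv2.COLOR_BGR2HSV);m=((hs[...,1]<75)&(hs[...,2]>60)).astype(np.uint8)
    m=cv2.morphologyEx(m,cv2.MORPH_OPEN,np.ones((3,3)))
    out=[]
    for c in cv2.findContours(m,0,2)[0]:
        if not 500<cv2.contourArea(c)<9000: continue
        x,y,w,hh=cv2.boundingRect(c)
        P=ray('wrist',(x+w/2-.5,y+hh/2-.5),h/2,C)
        if np.hypot(*(P[:2]-near))<rad: out.append((P[:2].round(1),(x,y,w,hh)))
    return out
E
python3 - <<'E'
from h import *
s=env.get_state();print(s['eef_pos'],s['ft_force'],s['finger_gap'])
w=capture('wrist');cv2.imwrite('pics/g.png',w)
C=cam('wrist',s);print(find(w,C,38,(486,197)),proj('wrist',(486,197,38),C),proj('wrist',(486,197,4),C))
E
```

```text
[478.79756327 167.77683771 163.55831355] [-0.09399527  0.60536289  0.04655206] 42.91999516654733
[(array([483.7, 195.5]), (334, 200, 47, 52))] [361.59378682 235.39142298] [357.01686238 223.76650117]
```

View pics/g.png

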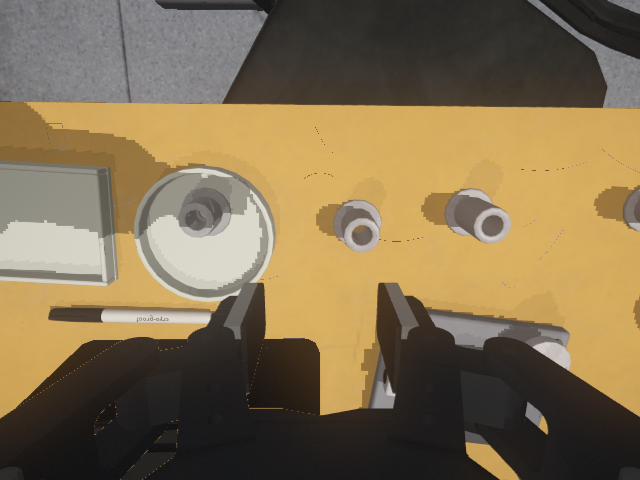

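b1 stands in the dish at (205,213), and b2 is where it was, its mouth at (361,234). Picking b2.

Request:
{"fn": "servo_tool", "kwargs": {"steps": [9,36,-40,0,0,0,0.5,9,36,-85,0,0,0,0.5,9,36,-85,0,0,0,0.5,9,36,-120,0,0,0,0.5,9,36,-147,0,0,0,0.5,9,36,-147,0,0,0,0.5,9,36,-147,0,0,0,0.2,9,36,-147,0,0,0,0.2,9,36,-147,0,0,0,0.2,9,36,-147,0,0,0,0.2]}}

```text
t: 12.85
eef_pos: [486.9, 197.2, 13.7]
tcp_rot: [-0.001, 1.0, 0.0, 0.001]
ft_force: [-0.5, -0.6, 4.9]
finger_gap: 25.5
finger_force: 29.9
```

Request:
{"fn": "servo_tool", "kwargs": {"steps": [0,0,48,0,0,0,0.2,0,0,93,0,0,0,0.2,25,36,93,0,0,0,0.2,50,72,93,0,0,0,0.2,76,109,93,0,0,0,0.2,101.5,145,93,0,0,0,0.2,101.5,145,93,0,0,0,0.2,101.5,145,93,0,0,0,0.2,101.5,145,80,0,0,0,0.2,101.5,145,72,0,0,0,0.2,101.5,145,67,0,0,0,0.2,101.5,145,67,0,0,0,0.2]}}

```text
t: 14.05
eef_pos: [587.1, 341.0, 78.4]
tcp_rot: [-0.001, 1.0, -0.0, -0.001]
ft_force: [0.9, 0.1, 0.1]
finger_gap: 25.3
finger_force: 29.9
```

Request:
{"fn": "servo_tool", "kwargs": {"steps": [0,0,-2,0,0,0,0.2,0,0,-4,0,0,0,0.2,0,0,-6,0,0,0,0.2,0,0,-8,0,0,0,0.2,0,0,-8,0,0,0,0.2]}}

```text
t: 14.55
eef_pos: [587.6, 342.0, 71.1]
tcp_rot: [-0.001, 1.0, 0.0, 0.0]
ft_force: [0.5, -0.1, -0.6]
finger_gap: 25.4
finger_force: 29.9
```

Request:
{"fn": "servo_tool", "kwargs": {"steps": [0,0,-4,0,0,0,0.2,0,0,-8,0,0,0,0.2,0,0,-12,0,0,0,0.2,0,0,-16,0,0,0,0.2,0,0,-19,0,0,0,0.2,0,0,-21,0,0,0,0.2,0,0,-22,0,0,0,0.2,0,0,-22,0,0,0,0.2,0,0,-22,0,0,0,0.2]}}

```text
t: 15.45
eef_pos: [587.9, 342.1, 50.7]
tcp_rot: [-0.001, 1.0, 0.0, 0.0]
ft_force: [-1.5, -0.3, 6.5]
finger_gap: 25.2
finger_force: 30.3
```

The 38 mm bushing is down on the arm, so it is good. Taking it to the tray.

Request:
{"fn": "servo_tool", "kwargs": {"steps": [0,0,45,0,0,0,0.2,0,0,65,0,0,0,0.2,-13,-45,65,0,0,0,0.2,-26,-90,65,0,0,0,0.2,-39,-135,65,0,0,0,0.2,-52,-180,65,0,0,0,0.2,-65,-225,65,0,0,0,0.2,-78,-270,65,0,0,0,0.2,-91,-315,65,0,0,0,0.2,-104,-360,65,0,0,0,0.2,-117.5,-404,50,0,0,0,0.2,-117.5,-404,20,0,0,0,0.2]}}

```text
t: 16.65
eef_pos: [469.4, -69.1, 70.7]
tcp_rot: [0.004, 1.0, -0.002, 0.002]
ft_force: [0.9, 0.1, -0.9]
finger_gap: 25.1
finger_force: 30.5
```

Request:
{"fn": "servo_tool", "kwargs": {"steps": [0,0,-20,0,0,0,0.2,0,0,-20,0,0,0,0.2,0,0,-20,0,0,0,0.2]}}

```text
t: 16.95
eef_pos: [470.1, -61.7, 49.5]
tcp_rot: [-0.001, 1.0, 0.0, -0.0]
ft_force: [0.4, -0.4, 0.6]
finger_gap: 25.1
finger_force: 30.5
```

```bash
python3 - <<'E'
from h import *
s=env.get_state();print(s['eef_pos'],s['ft_force'],s['finger_gap'])
w=capture('wrist');cv2.imwrite('pics/i.png',w)
C=cam('wrist',s);print(proj('wrist',(440,-103,18),C),proj('wrist',(440,7,18),C),proj('wrist',(470,-62,42),C))
E
```

```text
[470.11614634 -61.73435241  49.51994777] [ 0.43472432 -0.35483667  0.58085349] 25.13404455189453
[227.61199346 209.93876775] [476.14574172 210.82560717] [319.9409724 294.908551 ]
```

View pics/i.png

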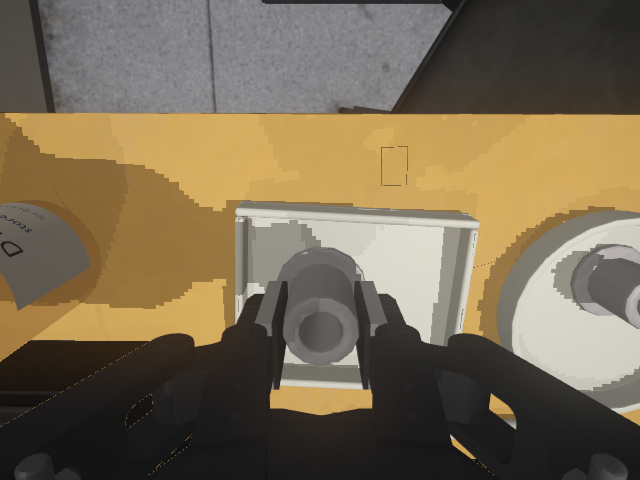

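The tray corners at (237,203) and (480,213) put the tray about 3 mm further to +y, so I shift 6 mm, lower and release.

Request:
{"fn": "servo_tool", "kwargs": {"steps": [0,6,-10,0,0,0,0.2,0,6,-20,0,0,0,0.2,0,6,-28,0,0,0,0.2,0,6,-32,0,0,0,0.2,0,6,-32,0,0,0,0.2,0,6,-32,0,0,0,0.37,0,6,-32,0,0,0,0.37,0,6,-32,0,0,0,0.37,0,6,5,0,0,0,0.37,0,6,50,0,0,0,0.37,0,6,100,0,0,0,0.5,0,6,110,0,0,0,0.5]}}

```text
t: 18.2
eef_pos: [473.5, -56.3, 164.4]
tcp_rot: [-0.001, 1.0, -0.0, 0.005]
ft_force: [1.2, -0.4, 0.5]
finger_gap: 42.3
finger_force: 0.0
```

Request:
{"fn": "servo_tool", "kwargs": {"steps": [0,50,0,0,0,0,0.5,0,100,0,0,0,0,0.5,0,150,0,0,0,0,0.5,0,200,0,0,0,0,0.5,0,250,0,0,0,0,0.5,0,300,0,0,0,0,0.5,7,340,0,0,0,0,0.5,7,340,0,0,0,0,0.5,7,340,0,0,0,0,0.5,7,340,0,0,0,0,0.5]}}

```text
t: 19.2
eef_pos: [477.0, 282.2, 158.5]
tcp_rot: [-0.0, 1.0, -0.001, -0.001]
ft_force: [0.8, -1.2, 0.4]
finger_gap: 42.5
finger_force: 0.0
```

```bash
python3 - <<'E'
from h import *
s=env.get_state();print(s['eef_pos'],s['ft_force'],s['finger_gap'])
w=capture('wrist');cv2.imwrite('pics/j.png',w)
C=cam('wrist',s)
for h,p in((46,(477,283.6)),(54,(472,422))):
  print(find(w,C,h,p,100))
  print([proj('wrist',(*p,z),C).round() for z in(h,4)])
E
```

```text
[476.95360097 282.21743382 158.49897683] [ 0.76136725 -1.19024299  0.36833138] 42.510811129232174
[(array([544.9, 343.1]), (385, 283, 34, 57)), (array([545.2, 221. ]), (224, 283, 33, 57)), (array([474.9, 283.6]), (299, 193, 49, 56)), (array([383.5, 306.8]), (325, 73, 69, 23))]
[array([323., 231.]), array([323., 218.])]
[(array([549.2, 461.9]), (517, 280, 89, 79)), (array([470.5, 422.2]), (482, 187, 80, 59)), (array([377.8, 440.5]), (499, 40, 141, 69))]
[array([541., 227.]), array([506., 212.])]
```

Request:
{"fn": "servo_tool", "kwargs": {"steps": [0,0,-40,0,0,0,0.5,0,0,-85,0,0,0,0.5,0,0,-120,0,0,0,0.5,0,0,-140,0,0,0,0.5,0,0,-140,0,0,0,0.5,0,0,-140,0,0,0,0.2,0,0,-140,0,0,0,0.2,0,0,-140,0,0,0,0.2,0,0,-140,0,0,0,0.2]}}

```text
t: 20.15
eef_pos: [477.6, 284.3, 20.4]
tcp_rot: [-0.001, 1.0, 0.001, 0.001]
ft_force: [-1.3, -0.3, -0.9]
finger_gap: 25.1
finger_force: 29.5
```

Request:
{"fn": "servo_tool", "kwargs": {"steps": [0,0,48,0,0,0,0.2,0,0,93,0,0,0,0.2,40,21,93,0,0,0,0.2,80,42,93,0,0,0,0.2,110.5,58,93,0,0,0,0.2,110.5,58,93,0,0,0,0.2,110.5,58,93,0,0,0,0.2,110.5,58,80,0,0,0,0.2,110.5,58,72,0,0,0,0.2,110.5,58,67,0,0,0,0.2,110.5,58,65,0,0,0,0.2,110.5,58,64,0,0,0,0.2]}}

```text
t: 21.35
eef_pos: [588.6, 341.9, 84.3]
tcp_rot: [-0.001, 1.0, 0.0, 0.001]
ft_force: [2.0, -1.1, 6.6]
finger_gap: 24.9
finger_force: 30.5
```

Request:
{"fn": "servo_tool", "kwargs": {"steps": [0,0,-1,0,0,0,0.2,0,0,-2,0,0,0,0.2,0,0,-2,0,0,0,0.2,0,0,-2,0,0,0,0.2]}}

```text
t: 21.75
eef_pos: [589.0, 342.2, 83.9]
tcp_rot: [-0.001, 1.0, 0.001, 0.002]
ft_force: [0.8, -1.6, 10.3]
finger_gap: 25.2
finger_force: 30.8
```

The 46 mm bushing stops on the nose, so it is a reject and goes to the dish beside b1.

Request:
{"fn": "servo_tool", "kwargs": {"steps": [0,0,45,0,0,0,0.2,-12,-45,50,0,0,0,0.2,-24,-90,50,0,0,0,0.2,-36,-135,50,0,0,0,0.2,-48,-180,50,0,0,0,0.2,-60,-225,50,0,0,0,0.2,-68.5,-261,40,0,0,0,0.2,-68.5,-261,10,0,0,0,0.2,-68.5,-261,-20,0,0,0,0.2,-68.5,-261,-20,0,0,0,0.2,-68.5,-261,-45,0,0,0,0.2,-68.5,-261,-57,0,0,0,0.2]}}

```text
t: 22.95
eef_pos: [518.3, 81.4, 23.9]
tcp_rot: [-0.001, 1.0, 0.0, -0.001]
ft_force: [-4.3, 1.2, 28.2]
finger_gap: 25.1
finger_force: 34.6
```

Request:
{"fn": "servo_tool", "kwargs": {"steps": [0,0,0,0,0,0,0.2,0,0,0,0,0,0,0.2]}}

```text
t: 23.15
eef_pos: [519.1, 81.4, 24.9]
tcp_rot: [-0.001, 1.0, 0.0, -0.0]
ft_force: [-0.1, 0.3, -1.0]
finger_gap: 25.4
finger_force: 30.4
```

Request:
{"fn": "servo_tool", "kwargs": {"steps": [0,0,0,0,0,0,0.37,0,0,0,0,0,0,0.37,0,0,0,0,0,0,0.37,0,0,40,0,0,0,0.37,0,0,85,0,0,0,0.4,0,0,135,0,0,0,0.4,0,0,135,0,0,0,0.4,0,0,135,0,0,0,0.4]}}

```text
t: 23.95
eef_pos: [519.7, 81.1, 160.9]
tcp_rot: [-0.001, 1.0, 0.0, 0.002]
ft_force: [-0.3, 1.1, 0.2]
finger_gap: 34.2
finger_force: 0.0
```

```bash
python3 - <<'E'
from h import *
s=env.get_state();print(s['eef_pos'],s['ft_force'],s['finger_gap'])
w=capture('wrist');cv2.imwrite('pics/k.png',w)
C=cam('wrist',s)
print([proj('wrist',p,C).round() for p in((494,81,18),(477,81,34),(519,81,50),(472,422,54))])
E
```

```text
[519.73208766  81.11648686 160.86798039] [-0.25488339  1.10258458  0.16772002] 34.15767087571313
[array([321., 185.]), array([321., 163.]), array([320., 230.]), array([877., 159.])]
```

View pics/k.png

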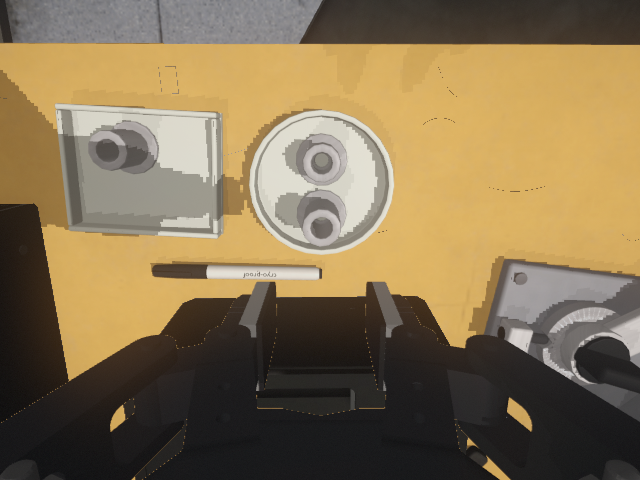

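Request:
{"fn": "servo_tool", "kwargs": {"steps": [-10,45,0,0,0,0,0.5,-20,92,0,0,0,0,0.5,-30,140,0,0,0,0,0.5,-40,188,0,0,0,0,0.5,-47,236,0,0,0,0,0.5,-47,285,0,0,0,0,0.5,-47,320,0,0,0,0,0.5,-47,341,0,0,0,0,0.5,-47,341,0,0,0,0,0.5,-47,341,0,0,0,0,0.5,-47,341,0,0,0,0,0.5]}}

```text
t: 25.1
eef_pos: [472.3, 419.8, 158.1]
tcp_rot: [-0.0, 1.0, -0.001, -0.001]
ft_force: [0.7, 0.5, -0.3]
finger_gap: 42.8
finger_force: 0.0
```

```bash
python3 - <<'E'
from h import *
s=env.get_state();print(s['eef_pos'],s['ft_force'],s['finger_gap'])
w=capture('wrist');cv2.imwrite('pics/l.png',w)
C=cam('wrist',s)
p=(472,422)
print(find(w,C,54,p,100),[proj('wrist',(*p,z),C).round() for z in(54,4)])
E
```

```text
[472.25853356 419.79673012 158.11826876] [ 0.69732822  0.51054747 -0.26977432] 42.7598085700201
[(array([549.6, 453.9]), (349, 287, 36, 77)), (array([538. , 479.6]), (385, 283, 34, 57)), (array([538.4, 359.4]), (224, 283, 33, 57)), (array([470.6, 422.4]), (301, 193, 49, 60))] [array([325., 234.]), array([324., 217.])]
```

b1 and b3 stand in the dish at (322,160) and (322,228), and b2 is in the tray at (108,150). b4 has not moved; picking it.

Request:
{"fn": "servo_tool", "kwargs": {"steps": [0,0,-40,0,0,0,0.5,0,0,-85,0,0,0,0.5,0,0,-120,0,0,0,0.5,0,0,-134,0,0,0,0.5,0,0,-134,0,0,0,0.5,0,0,-134,0,0,0,0.2,0,0,-134,0,0,0,0.2,0,0,-134,0,0,0,0.2,0,0,-134,0,0,0,0.2]}}

```text
t: 26.05
eef_pos: [473.1, 423.0, 27.3]
tcp_rot: [-0.001, 1.0, 0.001, 0.001]
ft_force: [-0.1, -0.3, 6.2]
finger_gap: 24.6
finger_force: 30.2
```

Request:
{"fn": "servo_tool", "kwargs": {"steps": [0,0,48,0,0,0,0.2,0,0,93,0,0,0,0.2,36,-25,93,0,0,0,0.2,72,-50,93,0,0,0,0.2,105,-73,93,0,0,0,0.2,115.5,-80,93,0,0,0,0.2,115.5,-80,93,0,0,0,0.2,115.5,-80,93,0,0,0,0.2,115.5,-80,80,0,0,0,0.2,115.5,-80,72,0,0,0,0.2,115.5,-80,67,0,0,0,0.2,115.5,-80,64,0,0,0,0.2]}}

```text
t: 27.25
eef_pos: [587.7, 342.3, 88.8]
tcp_rot: [-0.001, 1.0, -0.0, 0.0]
ft_force: [1.9, -1.1, -0.5]
finger_gap: 25.0
finger_force: 30.0
```

Request:
{"fn": "servo_tool", "kwargs": {"steps": [0,0,-2,0,0,0,0.2,0,0,-4,0,0,0,0.2,0,0,-4,0,0,0,0.2]}}

```text
t: 27.55
eef_pos: [587.8, 342.0, 85.2]
tcp_rot: [-0.001, 1.0, 0.0, 0.0]
ft_force: [2.7, -0.1, -1.7]
finger_gap: 24.3
finger_force: 29.8
```

Request:
{"fn": "servo_tool", "kwargs": {"steps": [0,0,-4,0,0,0,0.2,0,0,-8,0,0,0,0.2,0,0,-12,0,0,0,0.2,0,0,-16,0,0,0,0.2,0,0,-19,0,0,0,0.2,0,0,-21,0,0,0,0.2,0,0,-22,0,0,0,0.2,0,0,-23,0,0,0,0.2,0,0,-23,0,0,0,0.2,0,0,-23,0,0,0,0.2]}}

```text
t: 28.55
eef_pos: [588.1, 342.1, 64.1]
tcp_rot: [-0.001, 1.0, 0.0, 0.001]
ft_force: [1.0, -2.0, 7.5]
finger_gap: 24.5
finger_force: 31.1
```

The 54 mm bushing is down on the arm, so it is good and goes to the tray.

Request:
{"fn": "servo_tool", "kwargs": {"steps": [0,0,45,0,0,0,0.2,-10,-20,68,0,0,0,0.2,-30,-60,68,0,0,0,0.2,-50,-102,68,0,0,0,0.2,-70,-145,68,0,0,0,0.2,-86.5,-190,68,0,0,0,0.2,-86.5,-238,68,0,0,0,0.2,-86.5,-286,68,0,0,0,0.2,-86.5,-330,68,0,0,0,0.2,-86.5,-360,50,0,0,0,0.2,-86.5,-360,20,0,0,0,0.2,-86.5,-360,0,0,0,0,0.2]}}

```text
t: 29.75
eef_pos: [498.9, -19.0, 60.7]
tcp_rot: [0.0, 1.0, 0.0, -0.002]
ft_force: [-0.0, 0.3, -1.2]
finger_gap: 24.6
finger_force: 30.4
```

Request:
{"fn": "servo_tool", "kwargs": {"steps": [0,0,-12,0,0,0,0.2,0,0,-24,0,0,0,0.2,0,0,-29,0,0,0,0.2,0,0,-32,0,0,0,0.2,0,0,-32,0,0,0,0.2]}}

```text
t: 30.25
eef_pos: [501.3, -17.5, 31.3]
tcp_rot: [-0.001, 1.0, 0.0, 0.0]
ft_force: [-1.6, -0.0, 3.3]
finger_gap: 24.5
finger_force: 30.8
```

Request:
{"fn": "servo_tool", "kwargs": {"steps": [0,0,0,0,0,0,0.37,0,0,0,0,0,0,0.37,0,0,0,0,0,0,0.37,0,0,40,0,0,0,0.37,0,0,85,0,0,0,0.4,0,0,130,0,0,0,0.4,0,0,130,0,0,0,0.4,0,0,130,0,0,0,0.4]}}

```text
t: 31.05
eef_pos: [501.6, -18.0, 161.4]
tcp_rot: [-0.001, 1.0, -0.0, 0.001]
ft_force: [0.4, 0.8, -0.4]
finger_gap: 34.1
finger_force: 0.0
```

```bash
python3 - <<'E'
from h import *
s=env.get_state();print(s['eef_pos'])
w=capture('wrist');C=cam('wrist',s)
u,v=proj('wrist',(485,20,20),C).astype(int);print(u,v)
cv2.imwrite('pics/m.png',w[40:320])
E
```

```text
[501.61110731 -18.02973457 161.39780512]
373 198
```

View pics/m.png

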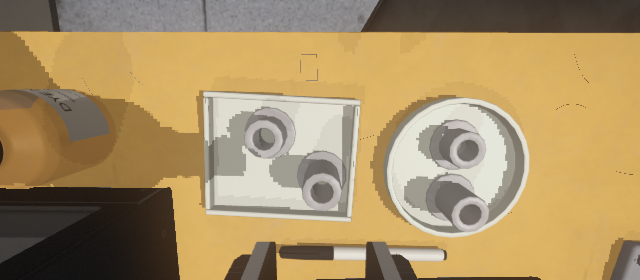

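Request:
{"fn": "servo_tool", "kwargs": {"steps": [0,45,0,0,0,0.13,0.4,0,92,0,0,0,0.26,0.4,0,140,0,0,0,0.39,0.4,0,188,0,0,0,0.52,0.4,10,236,0,0,0,0.65,0.4,30,275,0,0,0,0.78,0.4,60,305,0,0,0,0.91,0.4,90,305,0,0,0,1.04,0.4,117,305,0,0,0,1.17,0.4,117,305,0,0,0,1.27,0.4,117,305,0,0,0,1.27,0.4,117,305,0,0,0,1.27,0.4]}}

```text
t: 32.3
eef_pos: [616.8, 286.8, 158.4]
tcp_rot: [-0.593, 0.805, 0.001, -0.002]
ft_force: [0.1, 0.1, -0.2]
finger_gap: 34.2
finger_force: 0.0
```

All four stand upright in their containers: tray (266,138) and (322,190), dish (465,150) and (470,213) in the crop. Now the knob goes back.

Request:
{"fn": "servo_tool", "kwargs": {"steps": [0,0,-45,0,0,0,0.4,0,0,-80,0,0,0,0.4,0,0,-100,0,0,0,0.4,0,0,-110,0,0,0,0.4,0,0,-110,0,0,0,0,0,0,-110,0,0,0,0,0,0,-110,0,0,0,0,0,0,-110,0,0,0,0,0,0,-110,0,0,0,0], "newtons": 70}}

```text
t: 33.2
eef_pos: [618.5, 287.2, 50.9]
tcp_rot: [-0.594, 0.805, -0.0, 0.001]
ft_force: [2.2, 1.2, -5.7]
finger_gap: 10.8
finger_force: 70.3
```

Request:
{"fn": "servo_tool", "kwargs": {"steps": [0,0,0,0,0,-0.11,0,0,0,0,0,0,-0.22,0,0,0,0,0,0,-0.33,0,0,0,0,0,0,-0.44,0,0,0,0,0,0,-0.55,0,0,0,0,0,0,-0.66,0,0,0,0,0,0,-0.77,0,0,0,0,0,0,-0.88,0,0,0,0,0,0,-0.99,0,0,0,0,0,0,-1.1,0,0,0,0,0,0,-1.1,0]}}

```text
t: 34.3
eef_pos: [617.9, 287.9, 50.8]
tcp_rot: [-0.086, 0.996, 0.0, 0.0]
ft_force: [0.4, 0.6, -4.8]
finger_gap: 10.5
finger_force: 70.5
```

Request:
{"fn": "servo_tool", "kwargs": {"steps": [0,0,0,0,0,-0.08,0,0,0,0,0,0,-0.17,0,0,0,0,0,0,-0.17,0,0,0,0,0,0,-0.17,0]}}

```text
t: 34.7
eef_pos: [617.9, 288.1, 50.8]
tcp_rot: [-0.003, 1.0, 0.001, 0.0]
ft_force: [0.9, 3.0, -2.8]
finger_gap: 10.6
finger_force: 70.7
```

```bash
python3 - <<'E'
from h import *
s=env.get_state();y=R.from_quat(s['tcp_rot']).as_matrix()[:,1]
print(s['eef_pos'],np.arctan2(y[1],y[0])%np.pi,s['finger_gap'],s['ft_force'],s['moment'])
E
```

```text
[617.89415177 288.0975853   50.81847859] 1.576571841945844 10.574439340840554 [ 0.87720583  2.99270874 -2.7861104 ] [ 0.53691004 -0.03878581 -0.04815199]
```

Request:
{"fn": "servo_tool", "kwargs": {"steps": [0,0,0,0,0,0,0.4,0,0,0,0,0,0,0.4,0,0,0,0,0,0,0.4,0,0,45,0,0,0,0.4,0,0,90,0,0,0,0.4,-20,0,140,0,0,0,0.4,-20,0,150,0,0,0,0.4,-20,0,150,0,0,0,0.4,-20,0,150,0,0,0,0.4]}}

```text
t: 35.6
eef_pos: [597.8, 286.2, 199.3]
tcp_rot: [-0.001, 1.0, -0.001, -0.001]
ft_force: [-0.0, 0.5, -0.6]
finger_gap: 34.2
finger_force: 0.0
```

```bash
python3 - <<'E'
from h import *
s=env.get_state();print(s['eef_pos'],s['t'],s['ft_force'])
w=capture('wrist');t=capture('top')
o=np.zeros((480,800,3),np.uint8);o[:,:400]=w[0:480,140:540];o[:,400:]=cv2.resize(t[130:370,130:330],(400,480),interpolation=2)
cv2.imwrite('pics/n.png',o)
t0=cv2.imread('pics/top0.png');d=cv2.absdiff(t,t0).max(2)>60
d=cv2.morphologyEx(d.astype(np.uint8),cv2.MORPH_OPEN,np.ones((3,3)))
print([cv2.boundingRect(c) for c in cv2.findContours(d,0,2)[0]])
E
```

```text
[597.77606977 286.22970097 199.30900288] 35.6 [-0.0434525   0.45866888 -0.63761658]
[(0, 470, 30, 10), (368, 464, 28, 15), (271, 448, 52, 32), (269, 441, 16, 22), (274, 433, 4, 4), (267, 428, 6, 4), (205, 425, 23, 11), (270, 421, 4, 4), (198, 420, 6, 11), (198, 408, 3, 3), (202, 403, 4, 3), (203, 387, 53, 73), (189, 376, 34, 26), (204, 372, 3, 3), (198, 366, 8, 9), (297, 304, 5, 5), (304, 302, 4, 7), (346, 301, 16, 17), (220, 301, 7, 11), (248, 297, 15, 14), (315, 291, 4, 6), (313, 287, 3, 3), (343, 286, 11, 3), (333, 286, 14, 24), (296, 285, 12, 11), (303, 282, 4, 3), (220, 240, 3, 3), (125, 198, 110, 142), (152, 192, 11, 8)]
```

View pics/n.png

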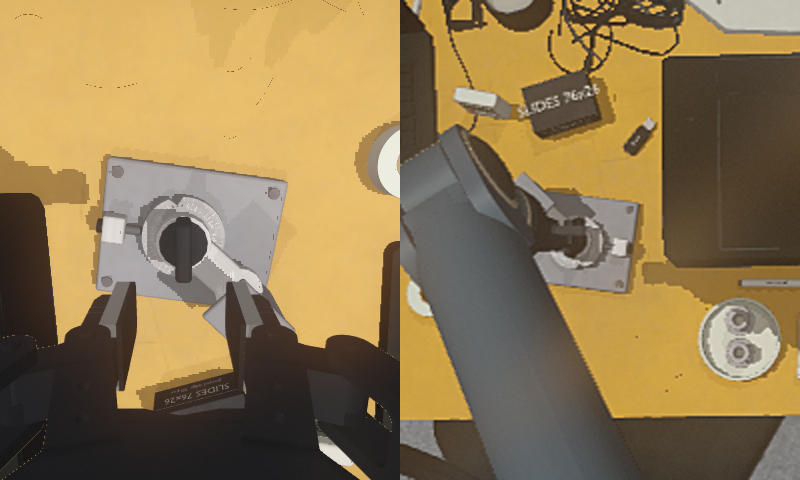

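The bar lies straight along the image (columns 178–190) and the pin arm runs under the hood, so the knob is back at about 0.03 rad. The bystanders in view have not moved.

```bash
python3 -c "
from bench import workorder
print(workorder.finish_job())"
```

```text
the job is handed in; nothing more can be done
None
```

The job is handed in, with no verdict returned: the 38 and 54 mm bushings slid down on to the arm and are in the tray, the 30 and 46 mm ones stopped on the pin's nose and are in the dish, and the knob is turned back to about 0.03 rad with the pin under its hood.

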